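# Stack graphite plates square in the corner of a height stand

### The job

Take the two full-size graphite plates from the sloping rack and stack them, one flat on the other, on the platform of the telescoping stand, as one square pile pushed right up against both of its fences: a short end of each against the far fence, a long side against the left-hand fence (as seen from the robot). The platform's height is set differently every time, so feel for it: lay the plates down gently, neither dropping nor pressing them hard, and leave the rest of the bench as it is.

Things in the scene. Friction and masses are not known exactly. Their poses are not given: they have to be found in the camera images.
- plate_a_center (a point): Plain dark graphite plate 90 x 60 x 10 mm (along its own x, y, z), about 0.1 kg, one of two alike. It starts in a bay of the rack, inclined at the rack's slope. This point is its centre, half-way through its thickness; x runs along the 90 mm length (down the slope at the start), z is normal to its faces (upward).
- plate_b_center (a point): Plain dark graphite plate 90 x 60 x 10 mm (along its own x, y, z), about 0.1 kg, one of two alike. It starts in a bay of the rack, inclined at the rack's slope. This point is its centre, half-way through its thickness; x runs along the 90 mm length (down the slope at the start), z is normal to its faces (upward).
- rack: Fixed wooden rack 150 x 230 mm. Origin on the bench under its middle; its board falls towards its +x, 0.42 rad (24 degrees) from level. Two bays, at y = +60 and -60 mm: a plate lies on a rib 36 mm wide, 12 mm above the board, so its long sides overhang by 12 mm; a lip 36 mm wide, 5 mm high, stops its lower short end. 30 mm to each side of a plate is free. Lift a plate off along its own normal.
- stand: Fixed stand: round foot 120 mm across, a sleeve 74 mm tall and in it a column with a level aluminium platform 140 x 140 mm, centred on it. Origin on the bench at the column's axis, z up, x and y along the platform's edges. The platform's upper face is 90 to 130 mm above the bench, different each time and not reported; a clamp holds it against 120 N.
- fence_corner (a point): Point at bench level under the platform's inner fence corner, axes as the stand's (60 mm in x, 65 mm in y from its origin). Two fences 25 mm tall stand on the platform, with inner faces through this point: the far one along its +x edge, the left-hand one along its +y edge; other sides open. A plate home in the corner has its centre at x -45, y -30 mm from here. No finger fits between it and the y fence: let go 28 mm short, then push.
- offcut: Bystander: a small graphite offcut, 55 x 40 x 10 mm, like the plates but smaller, flat on the bench. Origin at the centre of its underside.
- bulb: Bystander: glass bulb with a neck, 54 mm across, 75 mm tall, upright. Origin at the centre of its underside.
- jar: Bystander: open amber glass jar, 60 mm across, 70 mm tall. Origin at the centre of its underside.
- collar: Bystander: brass ring 44 mm across, 16 mm tall, flat on the bench. Origin at the centre of its underside.
- caliper: Bystander: steel caliper about 150 mm long lying near the robot. Origin on its underside, at the middle of its beam.
There are look-alikes about, which are no part of the job. Leave any green or turquoise look-alike of the part that bears plate_b_center alone.

How it is judged:
By the outcome, as a careful person would: the job done as asked, in the order asked, and still so for the second after the job is handed in, with the robot touching nothing.
It also fails if it takes over 72 s, if anything falls off the work surface, if the arm or the gripper's body presses on something with over 40 N, if the wrist force passes 120 N, or if a joint passes its speed limit or range.

### The arm

A 6-joint arm with a two-finger parallel gripper is mounted at the origin on the work surface. World frame = base frame: x ahead of the robot, y to its left, z up, the work surface at z = 0. Lengths are in m, angles in rad, forces in N, time in s.
With the tool pointing down it reaches from about 0.4 to 0.825 m from the base axis. Payload 7 kg.
Tool frame: the origin (TCP) lies on the centre line of the jaws, within the pads' length; the fingertips stand 11 mm ahead of it and the grasp point (between the pads) lies 8 mm behind it; z points along the fingers, y is the direction in which the jaws open and shut (so a half turn about z gives the same grasp; the last joint's range is limited). The gripper opens to 88 mm and grips with 3 to 60 N. Pads are 19 mm wide; open, the fingers measure 130 mm over their backs; the gripper's body (78 mm by 193 mm) begins 47 mm behind the grasp point.
Start: joints at [-0.85, 0.359, 0.012, 0, -1.224, -0.288], TCP at [0.283, -0.613, 0.238] pointing down, gripper open.
Joint ranges: [-3.07, 3.07], [-1.43, 2.12], [-1.02, 1.25], [-3.03, 1.67], [-3.05, -0], [-3.03, 3.03]. Speed limits (rad/s): [2.39, 2.39, 3.01, 3.14, 3.14, 3.14].

### API

Orientations are given as [roll, pitch, yaw] about the fixed x, y, z axes, in that order (R = Rz(yaw) Ry(pitch) Rx(roll)).
In Python, from station import * gives the robot as it stands.
- The arm moves only by the tool play_rows, never from a script. Its argument "targets" is a list of rows, each a list of 7 numbers: the turn, a rotation vector about the world's x, y, z in rad, then the shift along the world's x, y, z in m, then the opening, from 0 (shut) to 1 (fully open). A call has 1 to 12 rows; each row shifts and turns the pose as measured when the row begins; what a row does not reach is not made up. A row lasts 1/8 s, in which the tool goes at most 62.5 mm and 10.7 degrees, less where a joint would pass 70% of its speed; a pose out of reach is approached as far as the arm can. A call is refused whole if a number of a shift passes 0.0625 or a number of a turn 0.188, either way. A call with a gripper value outside its range is refused whole. The fingers move at their own pace and stop on an object; "grip_force" is the grip in N (left out, the last holds). Time passes only in rows, so rows that do not move let the fingers close. It gives the time, the measured TCP pose, the force and the opening at its end, in the units of the state.
- get_state(): the state, without advancing time (a new reading comes with each control period).
- grab_frame(name): name is "scene" or "top"; returns (picture, depth): 384x512x3 uint8, blue, green, red; 384x512 float32, m along the optical axis (not along the pixel's ray), 0 where there is no reading.
- camera_params(name): a dict with "camera_matrix" (3x3 intrinsics, pixels), "dist" ([k1, k2, p1, p2, k3] as OpenCV has them; the pictures are not rectified), "extrinsics" (4x4, takes a point from world to camera coordinates). Camera axes: x right, y up, looking along -z (the intrinsics and any distortion apply to the point x, -y, -z); pixel columns grow to the right and rows downward; lengths in m; the calibration is good to about 2 mm. A picture is of the moment at which its call begins. camera_params takes no time and is no camera call.
- job_done(): hands the job in, once; it reports no verdict.
The state is a dict: "t": time; "q": joint angles; "qd": joint speeds; "joint_efforts": joint torques, N m; "eef_pos": TCP position; "ee_rot": TCP orientation; "force": force on the tool from outside, world axes, zero at the start; "moment": the same for the moment, N m; "width": finger opening in m.
Only numpy, scipy, OpenCV 4.12 (cv2) and the standard library are available. Lean on these libraries where they do the work, as an engineer would, in place of code of your own. Each camera call takes 0.05 s, during which the arm holds its last target.

## Working session

There is one attempt and no reset: what is moved stays moved. The work goes in short steps, Python scripts to look and compute and a tool call to move; the robot and the scene stay as the last step left them, time stands still between calls to the robot, and variables do not carry over. Pictures are saved under pics/ and viewed, and the job is handed in when it is done.

Besides the shell and the picture viewer there is one more tool, called after "Call:" as a command line: name --pt "numbers of a row" for each row, then --argument value for the rest. play_rows: Moves the arm, as the interface text tells. Its arguments: {"type":"object","properties":{"targets":{"type":"array","items":{"type":"array","items":{"type":"number"}}},"grip_force":{"type":"number"}},"required":["targets"]}

```bash
ls; mkdir -p pics; python3 - <<'E'
from station import *
import cv2,numpy as np
print(get_state())
for n in ("scene","top"):
    p,d=grab_frame(n); cv2.imwrite(f"pics/{n}0.png",p); np.save(f"pics/{n}0.npy",d); c=camera_params(n)
    print(n,c, (d>0).mean())
E
```

```text
pics
{'t': 0.0, 'q': array([-8.49914608e-01,  3.59358583e-01,  1.10691494e-02, -3.36550217e-04,
       -1.22409506e+00, -2.88136590e-01]), 'qd': array([ 2.17924854e-06, -3.11489511e-04, -6.21479748e-04,  1.90777518e-03,
       -8.92667645e-04,  4.37555284e-04]), 'joint_efforts': array([-8.23904193e-04, -5.82716775e+01,  2.93055171e+01,  6.99745104e+00,
        6.75518837e-03, -1.47328960e-04]), 'eef_pos': array([ 0.28287261, -0.6123569 ,  0.2366479 ]), 'ee_rot': array([ 3.13998005e+00, -1.48006462e-04, -2.70896202e+00]), 'force': array([-0.671873  ,  0.3164978 , -0.56724112]), 'moment': array([ 0.0539296 , -0.00086159,  0.01061271]), 'width': 0.08761669863357607}
scene {'camera_matrix': array([[478.50140467,   0.        , 253.46250145],
       [  0.        , 478.50140467, 196.40029476],
       [  0.        ,   0.        ,   1.        ]]), 'dist': array([-0.0814794,  0.       ,  0.       ,  0.       ,  0.       ]), 'extrinsics': array([[ 0.37795434,  0.92580245, -0.00635061, -0.16459577],
       [-0.6983946 ,  0.2896058 ,  0.65450246,  0.35551024],
       [ 0.60777916, -0.24293682,  0.7560332 , -1.54125298],
       [ 0.        ,  0.        ,  0.        ,  1.        ]])} 0.9957784016927084
top {'camera_matrix': array([[388.50296477,   0.        , 253.84834073],
       [  0.        , 388.50296477, 187.01985608],
       [  0.        ,   0.        ,   1.        ]]), 'dist': array([-0.096356,  0.      ,  0.      ,  0.      ,  0.      ]), 'extrinsics': array([[ 0.0061559 , -0.99996041,  0.00642484, -0.06223961],
       [ 0.98661584,  0.00712044,  0.16290634, -0.56349592],
       [-0.16294564,  0.00533602,  0.98662062, -0.98187112],
       [ 0.        ,  0.        ,  0.        ,  1.        ]])} 0.9959004720052084
```

View pics/scene0.png

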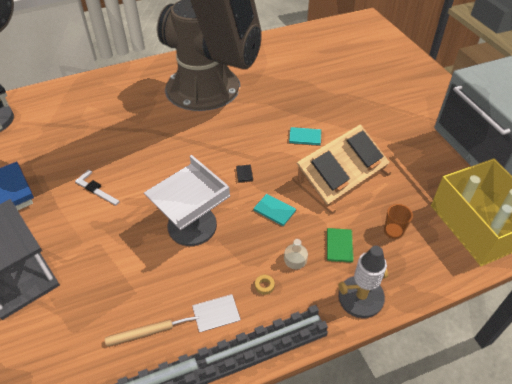

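View pics/top0.png

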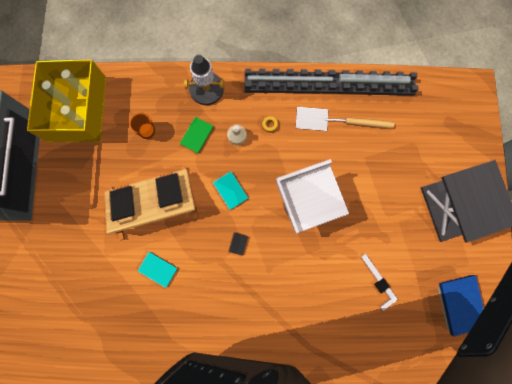

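```bash
cat > h.py <<'E'
import cv2,numpy as np
from station import *
def cloud(n,d):
    c=camera_params(n);K=c["camera_matrix"];T=c["extrinsics"]
    v,u=np.mgrid[0:384,0:512]
    p=cv2.undistortPoints(np.stack([u,v],-1).reshape(-1,1,2).astype(np.float64),K,c["dist"]).reshape(384,512,2)
    X=np.stack([p[...,0]*d,-p[...,1]*d,-d],-1)
    return (X-T[:3,3])@T[:3,:3]
def proj(n,P):
    c=camera_params(n);T=c["extrinsics"];X=np.atleast_2d(P)@T[:3,:3].T+T[:3,3]
    X=X*[1,-1,-1]
    return cv2.projectPoints(X.reshape(-1,1,3),np.zeros(3),np.zeros(3),c["camera_matrix"],c["dist"])[0].reshape(-1,2)
E
python3 - <<'E'
from h import *
for n,boxes in (("top",[(95,165,110,75),(270,155,85,80)]),("scene",[(290,120,110,90),(135,150,100,100)])):
    p=cv2.imread(f"pics/{n}0.png"); ims=[cv2.resize(p[y:y+h,x:x+w],(400,300),interpolation=cv2.INTER_CUBIC) for x,y,w,h in boxes]
    cv2.imwrite(f"pics/crop_{n}.png",np.hstack(ims))
    d=np.load(f"pics/{n}0.npy");W=cloud(n,d)
    print(n,"bench z",np.median(W[200:260,200:260,2]) )
    hsv=cv2.cvtColor(p,cv2.COLOR_BGR2HSV)
    dark=((hsv[...,2]<75)).astype(np.uint8)
    x,y,w,h=boxes[0]; m=np.zeros_like(dark);m[y:y+h,x:x+w]=dark[y:y+h,x:x+w]
    k,l,s,c=cv2.connectedComponentsWithStats(m)
    for i in range(1,k):
        if s[i,4]<100: continue
        print(i,s[i],c[i])
        mm=cv2.erode((l==i).astype(np.uint8),np.ones((3,3)))>0
        P=W[mm]; mean=np.median(P,0); P=P[np.linalg.norm(P-mean,axis=1)<.06]
        mean=P.mean(0);U,S,V=np.linalg.svd(P-mean,full_matrices=False)
        print(" mean",mean.round(4),"normal",(V[2]*np.sign(V[2,2])).round(3),"resid",(S[2]/np.sqrt(len(P))).round(4),"long",V[0].round(3))
    x,y,w,h=boxes[1]
    # stand platform depth
    Z=W[y:y+h,x:x+w]; z=Z[...,2]; hist,e=np.histogram(z,np.arange(0,.2,.004)); print([(round(e[i],3),hist[i]) for i in range(len(hist)) if hist[i]>30])
E
```

```text
top bench z 0.0013876993533420805
1 [156 174  26  33 652] [168.43558282 190.14110429]
 mean [0.5486 0.1604 0.0819] normal [0.414 0.105 0.904] resid 0.0015 long [-0.866 -0.26   0.427]
2 [110 187  24  34 655] [121.59389313 203.21068702]
 mean [0.5138 0.2798 0.0827] normal [0.385 0.123 0.915] resid 0.0014 long [-0.877 -0.261  0.404]
[(np.float64(0.0), np.int64(1974)), (np.float64(0.004), np.int64(144)), (np.float64(0.116), np.int64(88)), (np.float64(0.12), np.int64(1907)), (np.float64(0.124), np.int64(816)), (np.float64(0.144), np.int64(174)), (np.float64(0.148), np.int64(175))]
scene bench z -0.0006424770109016138
[(np.float64(0.0), np.int64(1516)), (np.float64(0.004), np.int64(113)), (np.float64(0.008), np.int64(629)), (np.float64(0.012), np.int64(210)), (np.float64(0.116), np.int64(460)), (np.float64(0.12), np.int64(1857)), (np.float64(0.124), np.int64(197)), (np.float64(0.128), np.int64(93)), (np.float64(0.132), np.int64(103)), (np.float64(0.136), np.int64(108)), (np.float64(0.14), np.int64(124)), (np.float64(0.144), np.int64(296)), (np.float64(0.148), np.int64(44))]
```

```bash
sleep 1
```

```text
(no output)
```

View pics/crop_top.png

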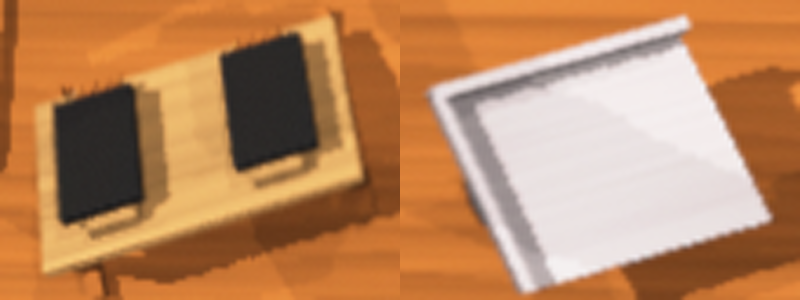

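View pics/crop_scene.png

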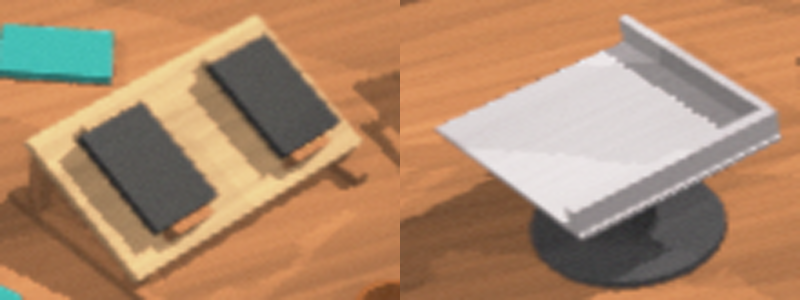

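```bash
python3 - <<'E'
from h import *
def ray(n,uv):
    c=camera_params(n);T=c["extrinsics"]
    p=cv2.undistortPoints(np.asarray(uv,float).reshape(-1,1,2),c["camera_matrix"],c["dist"]).reshape(-1,2)
    d=np.c_[p[:,0],-p[:,1],-np.ones(len(p))]@T[:3,:3]
    return -T[:3,:3].T@T[:3,3],d
def onplane(n,uv,p0,nn):
    o,d=ray(n,uv); return o+d*(((p0-o)@nn)/(d@nn))[:,None]
yaw=.288;s=.42
ex=np.array([np.cos(s)*np.cos(yaw),np.cos(s)*np.sin(yaw),-np.sin(s)]);ey=np.array([-np.sin(yaw),np.cos(yaw),0]);ez=np.cross(ex,ey)
rects={}
for n,box in (("top",(95,165,110,75)),("scene",(290,120,110,90))):
    p=cv2.imread(f"pics/{n}0.png");W=cloud(n,np.load(f"pics/{n}0.npy"));v=cv2.cvtColor(p,cv2.COLOR_BGR2HSV)
    x,y,w,h=box
    sub=p[y:y+h,x:x+w].max(2)
    sub=cv2.resize(sub,None,fx=4,fy=4,interpolation=cv2.INTER_CUBIC)
    m=(sub<85).astype(np.uint8)
    cs,_=cv2.findContours(m,cv2.RETR_EXTERNAL,cv2.CHAIN_APPROX_NONE)
    for c in cs:
        if cv2.contourArea(c)<300*16: continue
        uv=(c.reshape(-1,2)+.5)/4-.5+[x,y]
        mm=np.zeros((384,512),np.uint8);cv2.fillPoly(mm,[uv.round().astype(int)],1);mm=cv2.erode(mm,np.ones((5,5)))>0
        P=W[mm];off=np.median(P@ez);p0=ez*off
        Q=onplane(n,uv,p0,ez);q=np.c_[Q@ex,Q@ey].astype(np.float32)
        r=cv2.minAreaRect(q);
        U,S,V=np.linalg.svd(P-P.mean(0),full_matrices=False)
        print(n,uv.mean(0).round(1),"off",off.round(4),"rect c",np.round(r[0],4),"size",np.round(r[1],4),"ang",round(r[2],2),"ext x",q[:,0].min(),q[:,0].max(),"y",q[:,1].min(),q[:,1].max(),"n",V[2].round(3))
        print("   center world top face",(ex*r[0][0]+ey*r[0][1]+p0).round(4))
# stand: yaw from platform
for n,box in (("top",(270,155,85,80)),("scene",(135,150,100,100))):
    W=cloud(n,np.load(f"pics/{n}0.npy"));x,y,w,h=box
    S=np.zeros((384,512),bool);S[y:y+h,x:x+w]=1
    P=W[S&(W[...,2]>.115)&(W[...,2]<.128)];F=W[S&(W[...,2]>.140)&(W[...,2]<.155)]
    print(n,"z plat",np.median(P[:,2]).round(4),"fence top",np.median(F[:,2]).round(4))
    A=W[S&(W[...,2]>.1)]
    r=cv2.minAreaRect(A[:,:2].astype(np.float32));print(" rect",r)
    r=cv2.minAreaRect(P[:,:2].astype(np.float32));print(" platrect",r)
print("rects ex",ex,ey,ez)
E
```

```text
top [121.6 203.3] off 0.3088 rect c [0.4897 0.1223] size [0.0602 0.0935] ang 89.52 ext x 0.44272885 0.53642035 y 0.09234537 0.15269917 n [-0.388 -0.121 -0.914]
   center world top face [0.5147 0.28   0.0823]
top [168.4 190.3] off 0.3079 rect c [ 0.4894 -0.0023] size [0.0597 0.0931] ang 89.48 ext x 0.44268313 0.53600764 y -0.03200942 0.02773166 n [-0.058  0.974  0.22 ]
   center world top face [0.5495 0.1604 0.0816]
top z plat 0.1231 fence top 0.1479
 rect ((0.5085713863372803, -0.1466200351715088), (0.140480637550354, 0.2563464045524597), 21.43719482421875)
 platrect ((0.529060959815979, -0.19929227232933044), (0.13715879619121552, 0.1435783952474594), 19.912120819091797)
scene z plat 0.1215 fence top 0.1456
 rect ((0.8445367217063904, -0.2154068648815155), (0.18243908882141113, 0.8145135641098022), 87.4007339477539)
 platrect ((0.5295650959014893, -0.2020493596792221), (0.14438733458518982, 0.14148077368736267), 20.549701690673828)
rects ex [ 0.87548233  0.25934937 -0.40776045] [-0.28403517  0.95881386  0.        ] [0.39096638 0.11581831 0.91308894]
```

```bash
cat >> h.py <<'E'
def ray(n,uv):
    c=camera_params(n);T=c["extrinsics"]
    p=cv2.undistortPoints(np.asarray(uv,float).reshape(-1,1,2),c["camera_matrix"],c["dist"]).reshape(-1,2)
    d=np.c_[p[:,0],-p[:,1],-np.ones(len(p))]@T[:3,:3]
    return -T[:3,:3].T@T[:3,3],d
def onplane(n,uv,p0,nn):
    o,d=ray(n,uv); return o+d*(((p0-o)@nn)/(d@nn))[:,None]
E
python3 - <<'E'
from h import *
yaw=.288;s=.42
ex=np.array([np.cos(s)*np.cos(yaw),np.cos(s)*np.sin(yaw),-np.sin(s)]);ey=np.array([-np.sin(yaw),np.cos(yaw),0]);ez=np.cross(ex,ey)
n="scene";p=cv2.imread("pics/scene0.png");W=cloud(n,np.load("pics/scene0.npy"))
x,y,w,h=290,120,110,90
S=np.zeros((384,512),bool);S[y:y+h,x:x+w]=1
sat=cv2.cvtColor(p,cv2.COLOR_BGR2HSV)[...,1]
m0=((sat<90)&(p.max(2)<130)&S).astype(np.uint8)
k,l,st,c=cv2.connectedComponentsWithStats(m0)
for i in range(1,k):
    if st[i,4]<200: continue
    P=W[cv2.erode((l==i).astype(np.uint8),np.ones((5,5)))>0];off=np.median(P@ez);
    cs,_=cv2.findContours((l==i).astype(np.uint8),cv2.RETR_EXTERNAL,cv2.CHAIN_APPROX_NONE)
    Q=onplane(n,cs[0].reshape(-1,2),ez*off,ez);q=np.c_[Q@ex,Q@ey].astype(np.float32);r=cv2.minAreaRect(q)
    print(c[i],st[i,4],"off",off,r,"ext",q.min(0),q.max(0))
for n,box in (("top",(270,155,85,80)),("scene",(135,150,100,100))):
    W=cloud(n,np.load(f"pics/{n}0.npy"));x,y,w,h=box
    S=np.zeros((384,512),bool);S[y:y+h,x:x+w]=1
    z=W[...,2]
    for th in (.345,.355,.365,.375):
        a=np.array([np.cos(th),np.sin(th)]);b=np.array([-a[1],a[0]])
        A=W[S&(z>.115)&(z<.128)][:,:2];A=A[np.hypot(*(A-[.53,-.2]).T)<.12]
        F=W[S&(z>.142)&(z<.152)][:,:2];F=F[np.hypot(*(F-[.53,-.2]).T)<.12]
        f=lambda Q:np.percentile(Q,[.5,2,98,99.5]).round(4)
        print(n,th,"plat x",f(A@a),"y",f(A@b),"fence x",f(F@a),"y",f(F@b))
E
```

```text
[364.48042169 148.47289157] 664 off 0.3057158662508752 ((0.4934127628803253, 0.11926101893186569), (0.08831048011779785, 0.06425806879997253), 0.013543563894927502) ext [0.44926372 0.08713316] [0.53757405 0.15139651]
[329.92942743 170.06391478] 751 off 0.3054979746325227 ((0.49317267537117004, -0.005602926015853882), (0.08999507874250412, 0.06349518150091171), 0.7531368136405945) ext [ 0.44850135 -0.03766461] [0.53849506 0.02614578]
top 0.345 plat x [0.3625 0.3644 0.4882 0.4901] y [-0.4365 -0.4345 -0.3068 -0.3043] fence x [0.3638 0.3677 0.4979 0.4983] y [-0.4349 -0.4309 -0.2951 -0.295 ]
top 0.355 plat x [0.3587 0.3607 0.4845 0.4864] y [-0.4406 -0.4388 -0.3111 -0.3089] fence x [0.3608 0.3646 0.4941 0.4945] y [-0.4398 -0.4358 -0.2997 -0.2993]
top 0.365 plat x [0.3549 0.3568 0.4807 0.4826] y [-0.4448 -0.4431 -0.3153 -0.3131] fence x [0.3577 0.3616 0.4906 0.491 ] y [-0.4447 -0.4407 -0.3039 -0.3036]
top 0.375 plat x [0.3509 0.3531 0.4769 0.479 ] y [-0.449  -0.4472 -0.3193 -0.3173] fence x [0.3547 0.3585 0.4871 0.4879] y [-0.4496 -0.4456 -0.3078 -0.3074]
scene 0.345 plat x [0.3608 0.3629 0.5    0.5012] y [-0.4396 -0.4383 -0.3039 -0.3026] fence x [0.3627 0.3699 0.4996 0.5   ] y [-0.4377 -0.4356 -0.298  -0.297 ]
scene 0.355 plat x [0.3569 0.3591 0.4963 0.4975] y [-0.4437 -0.4427 -0.308  -0.3067] fence x [0.3596 0.3669 0.4958 0.4966] y [-0.4426 -0.4406 -0.302  -0.3012]
scene 0.365 plat x [0.3532 0.3553 0.4925 0.4938] y [-0.448  -0.447  -0.3122 -0.3109] fence x [0.3566 0.3638 0.4919 0.4934] y [-0.4475 -0.4455 -0.3059 -0.3052]
scene 0.375 plat x [0.3492 0.3516 0.4887 0.4903] y [-0.4524 -0.4511 -0.3165 -0.3151] fence x [0.3535 0.3607 0.4884 0.4902] y [-0.4523 -0.4503 -0.3097 -0.3089]
```

```bash
python3 - <<'E'
from h import *
th=.355;a=np.array([np.cos(th),np.sin(th)]);b=np.array([-a[1],a[0]])
for n,box in (("top",(265,150,95,90)),("scene",(135,150,100,100))):
    W=cloud(n,np.load(f"pics/{n}0.npy"));x,y,w,h=box
    S=np.zeros((384,512),bool);S[y:y+h,x:x+w]=1
    z=W[...,2];M=S&(z>.112)
    P=W[M];P=P[np.hypot(*(P[:,:2]-[.53,-.2]).T)<.125];q=np.c_[P[:,:2]@a,P[:,:2]@b]
    for name,i,sg in (("x-",0,-1),("x+",0,1),("y-",1,-1),("y+",1,1)):
        o=q[:,1-i];lo,hi=np.percentile(o,[8,92]);pts=[]
        for t in np.arange(lo,hi,.006):
            s=q[(o>=t)&(o<t+.006)]
            if len(s)>3: j=np.argmax(sg*s[:,i]);pts.append(s[j])
        pts=np.array(pts);k=np.polyfit(pts[:,1-i],pts[:,i],1)
        mid=np.median(o);print(n,name,"slope",k[0].round(4),"at mid",np.polyval(k,mid).round(4),"res",np.std(pts[:,i]-np.polyval(k,pts[:,1-i])).round(4))
    # inner fence faces: boundary of platform-level pts
    P=W[S&(z>.112)&(z<.1275)];P=P[np.hypot(*(P[:,:2]-[.53,-.2]).T)<.12];
E
```

```text
top x- slope 0.0074 at mid 0.3587 res 0.0004
top x+ slope 0.0034 at mid 0.494 res 0.0005
top y- slope 0.006 at mid -0.4408 res 0.0006
top y+ slope 0.0057 at mid -0.2996 res 0.0002
scene x- slope 0.0044 at mid 0.3566 res 0.0013
scene x+ slope -0.0001 at mid 0.4973 res 0.0006
scene y- slope -0.0017 at mid -0.4436 res 0.0005
scene y+ slope -0.0033 at mid -0.3023 res 0.0009
```

```bash
cat >> h.py <<'E'
from scipy.spatial.transform import Rotation as Rn
yaw=.286;s=.42
ex=np.array([np.cos(s)*np.cos(yaw),np.cos(s)*np.sin(yaw),-np.sin(s)]);ey=np.array([-np.sin(yaw),np.cos(yaw),0]);ez=np.cross(ex,ey)
Rrack=np.c_[-ex,ey,-ez]
th=.3545;sa=np.array([np.cos(th),np.sin(th),0]);sb=np.array([-sa[1],sa[0],0])
Rst=np.c_[-sa,sb,[0,0,-1.]]
FX,FY=.4865,-.3066   # fence inner faces along sa,sb
def rackpt(x,y,o): # coordinates in original .288 frame
    e1=np.array([.87548233,.25934937,-.40776045]);e2=np.array([-.28403517,.95881386,0]);e3=np.cross(e1,e2)
    return e1*x+e2*y+e3*o
def stpt(x,y,z): return sa*x+sb*y+np.array([0,0,z])
def delta(p,R,show=True):
    st=get_state();R0=Rn.from_euler('xyz',st["ee_rot"])
    rv=(Rn.from_matrix(R)*R0.inv()).as_rotvec();dp=np.asarray(p)-st["eef_pos"]
    if show: print("t",round(st["t"],2),"pos",st["eef_pos"].round(4),"dp",dp.round(4),"rv",rv.round(4),"F",st["force"].round(2),"w",round(st["width"],4))
    return dp,rv
E
python3 - <<'E'
from h import *
for nm,y in (("R",-.003),("L",.1218)):
    print(nm); delta(rackpt(.4925,y,.310),Rrack); delta(rackpt(.4925,y,.390),Rrack)
E
```

```text
R
t 0.1 pos [ 0.2829 -0.6124  0.2367] dp [ 0.2703  0.7732 -0.1545] rv [-0.1492  0.3929 -0.1442] F [ 0.84 -0.23  0.68] w 0.0875
t 0.1 pos [ 0.2829 -0.6124  0.2367] dp [ 0.3016  0.7824 -0.0814] rv [-0.1492  0.3929 -0.1442] F [ 0.84 -0.23  0.68] w 0.0875
L
t 0.1 pos [ 0.2829 -0.6124  0.2367] dp [ 0.2349  0.8928 -0.1545] rv [-0.1492  0.3929 -0.1442] F [ 0.84 -0.23  0.68] w 0.0875
t 0.1 pos [ 0.2829 -0.6124  0.2367] dp [ 0.2662  0.9021 -0.0814] rv [-0.1492  0.3929 -0.1442] F [ 0.84 -0.23  0.68] w 0.0875
```

Candidates for the plates (top view): rack plates at (122,203) and (168,190) are black, in rack bays and 90x60 mm. The black offcut at (239,243) is too small, and the turquoise pieces (231,190), (158,269) and the green one (197,135) are look-alikes. I choose the two in the rack bays. The close crops show both dark plates on ribs, with the lower end at the +x lip. The stand's fences are on its far and left edges.

Call:
play_rows --pt "0 0 0 0.02 0.05 0.03 1" --pt "0 0 0 0.025 0.06 0.02 1" --pt "0 0 0 0.025 0.06 0 1" --pt "0 0 0 0.025 0.06 0 1" --pt "0 0 0 0.025 0.06 0 1" --pt "0 0 0 0.025 0.06 0 1" --pt "0 0 0 0.025 0.06 0 1" --pt "0 0 0 0.025 0.06 0 1" --pt "-0.03 0.08 -0.03 0.025 0.06 0 1" --pt "-0.03 0.08 -0.03 0.025 0.06 0 1" --pt "-0.03 0.08 -0.03 0.025 0.06 0 1" --pt "-0.03 0.08 -0.03 0.025 0.06 0 1" --grip_force 25

```text
t: 1.6
eef_pos: [0.5615, 0.0749, 0.2848]
ee_rot: [3.136, -0.348, -2.84]
force: [1.8, -0.4, 0.6]
width: 0.0876
```

```bash
python3 - <<'E'
from h import *
delta(rackpt(.4925,-.003,.350),Rrack)
E
```

```text
t 1.6 pos [0.5615 0.0749 0.2848] dp [ 0.0074  0.0905 -0.166 ] rv [-0.0262  0.0673 -0.0131] F [ 1.83 -0.38  0.6 ] w 0.0876
```

Call:
play_rows --pt "-0.026 0.067 -0.013 0.01 0.05 -0.05 1" --pt "0 0 0 0.0 0.04 -0.05 1" --pt "0 0 0 0 0 -0.04 1" --pt "0 0 0 0 0 -0.02 1" --pt "0 0 0 0 0 0 1"

```text
t: 2.22
eef_pos: [0.57, 0.1636, 0.1229]
ee_rot: [-3.139, -0.431, -2.852]
force: [-0.0, -1.2, 0.8]
width: 0.0874
```

```bash
python3 - <<'E'
from h import *
delta(rackpt(.4925,-.003,.350),Rrack)
delta(rackpt(.4925,-.003,.310),Rrack)
p,d=grab_frame("top"); q,d=grab_frame("scene")
a=cv2.resize(p[140:260,80:240],(480,360));b=cv2.resize(q[70:230,240:420],(320,284))
b=cv2.copyMakeBorder(b,0,76,0,0,cv2.BORDER_CONSTANT);cv2.imwrite("pics/h1.png",np.hstack([a,b]))
E
```

```text
t 2.23 pos [0.57   0.1636 0.1229] dp [-0.0011  0.0018 -0.0041] rv [ 0.0052 -0.0098 -0.0044] F [-0.02 -1.16  0.77] w 0.0874
t 2.23 pos [0.57   0.1636 0.1229] dp [-0.0168 -0.0029 -0.0406] rv [ 0.0052 -0.0098 -0.0044] F [-0.02 -1.16  0.77] w 0.0874
```

View pics/h1.png

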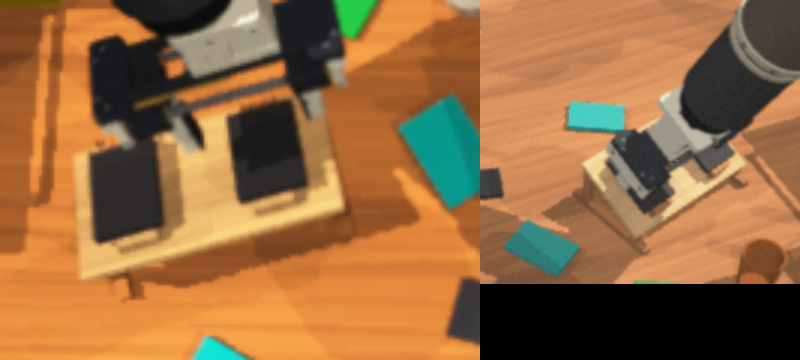

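The picture shows the jaws straddling the right-hand plate (crop (268,150)), with the body clear of the left one. I'll descend along the normal and close.

Call:
play_rows --pt "0.005 -0.01 -0.004 -0.006 0.0 -0.014 1" --pt "0 0 0 -0.006 -0.001 -0.014 1" --pt "0 0 0 -0.004 -0.001 -0.009 1" --pt "0 0 0 -0.001 0 -0.003 1" --pt "0 0 0 0 0 0 1"

```text
t: 2.95
eef_pos: [0.5563, 0.1617, 0.0886]
ee_rot: [3.14, -0.408, -2.855]
force: [0.6, -1.1, 0.7]
width: 0.0877
```

```bash
python3 - <<'E'
from h import *
delta(rackpt(.4925,-.003,.310),Rrack)
E
```

```text
t 2.95 pos [0.5563 0.1617 0.0886] dp [-0.0031 -0.001  -0.0064] rv [-0.0046  0.0115  0.0002] F [ 0.62 -1.11  0.65] w 0.0877
```

Call:
play_rows --pt "-0.005 0.012 0 -0.003 -0.001 -0.006 1" --pt "0 0 0 -0.0005 0 -0.001 1" --pt "0 0 0 0 0 0 0.5" --pt "0 0 0 0 0 0 0.5" --pt "0 0 0 0 0 0 0.5" --pt "0 0 0 0 0 0 0.5"

```text
t: 3.7
eef_pos: [0.5533, 0.1609, 0.0816]
ee_rot: [-3.141, -0.421, -2.856]
force: [-0.1, -0.5, -1.5]
width: 0.0599
```

```bash
python3 - <<'E'
from h import *
delta(rackpt(.4925,-.003,.310),Rrack)
E
```

```text
t 3.7 pos [0.5533 0.1609 0.0816] dp [-0.0001 -0.0002  0.0006] rv [ 0.0005 -0.0004  0.    ] F [-0.06 -0.46 -1.49] w 0.0599
```

Gripped: the width reads 59.9 mm. Lifting along the normal.

Call:
play_rows --pt "0 0 0 0.004 0.001 0.009 0.5" --pt "0 0 0 0.008 0.002 0.018 0.5" --pt "0 0 0 0.012 0.004 0.027 0.5" --pt "0 0 0 0.016 0.005 0.037 0.5" --pt "0 0 0 0 0 0.05 0.5" --pt "0 0 0 0 0 0.03 0.5" --pt "0 0 0 0 0 0 0.5"

```text
t: 4.58
eef_pos: [0.5951, 0.1728, 0.2609]
ee_rot: [-3.141, -0.419, -2.856]
force: [1.1, 0.1, -1.7]
width: 0.0593
```

```bash
python3 - <<'E'
from h import *
delta(stpt(FX-.045-.006,FY-.030-.028,.22),Rst)
p,d=grab_frame("top"); q,d=grab_frame("scene")
a=cv2.resize(p[120:260,80:260],(463,360));b=cv2.resize(q[50:230,240:420],(337,337))
b=cv2.copyMakeBorder(b,0,23,0,0,cv2.BORDER_CONSTANT);cv2.imwrite("pics/h2.png",np.hstack([a,b]))
E
```

```text
t 4.58 pos [0.5951 0.1728 0.2609] dp [-0.0602 -0.3636 -0.0409] rv [ 0.1328 -0.3979  0.068 ] F [ 1.14  0.11 -1.68] w 0.0593
```

View pics/h2.png

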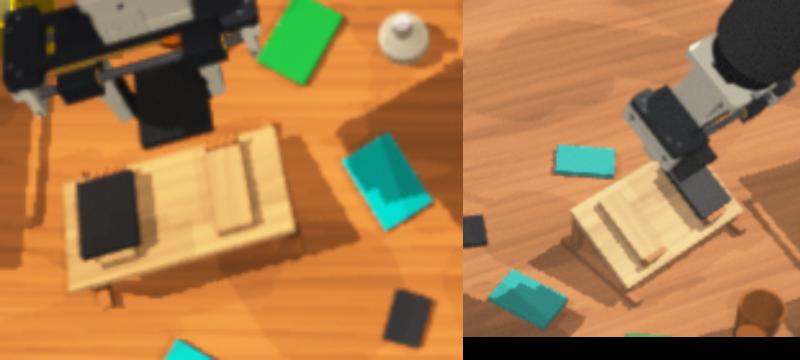

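The plate is held square at (175,105), the rack bay is empty, and the other plate at (108,215) is undisturbed. Moving to the stand.

Call:
play_rows --pt "0.022 -0.066 0.011 -0.01 -0.06 0 0.5" --pt "0.022 -0.066 0.011 -0.01 -0.06 0 0.5" --pt "0.022 -0.066 0.011 -0.01 -0.06 0 0.5" --pt "0.022 -0.066 0.011 -0.01 -0.06 0 0.5" --pt "0.022 -0.066 0.011 -0.01 -0.06 0 0.5" --pt "0.022 -0.066 0.011 -0.01 -0.06 -0.01 0.5" --pt "0 0 0 0 -0.003 -0.03 0.5" --pt "0 0 0 0 0 0 0.5"

```text
t: 5.68
eef_pos: [0.5242, -0.199, 0.2041]
ee_rot: [-3.141, -0.015, -2.787]
force: [0.1, -0.4, -0.5]
width: 0.0595
```

```bash
python3 - <<'E'
from h import *
delta(stpt(FX-.045-.006,FY-.030-.028,.15),Rst)
p,d=grab_frame("top"); q,d=grab_frame("scene")
a=cv2.resize(p[130:250,240:400],(480,360));b=cv2.resize(q[90:260,100:270],(320,320))
b=cv2.copyMakeBorder(b,0,40,0,0,cv2.BORDER_CONSTANT);cv2.imwrite("pics/h3.png",np.hstack([a,b]))
E
```

```text
t 5.67 pos [ 0.5242 -0.199   0.2041] dp [ 0.0108  0.0082 -0.0541] rv [ 0.0056 -0.0136 -0.0001] F [ 0.1  -0.42 -0.54] w 0.0595
```

View pics/h3.png

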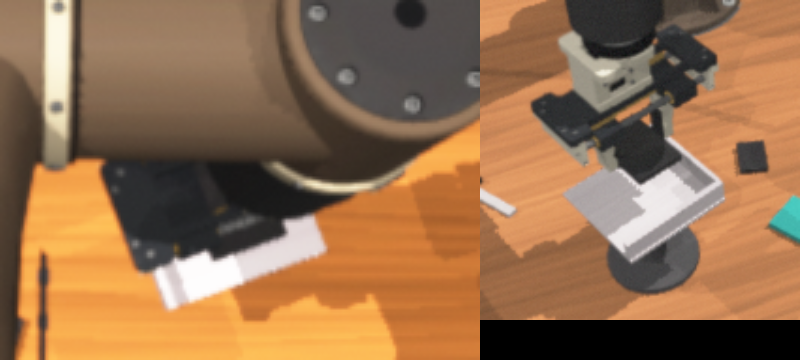

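Call:
play_rows --pt "0.006 -0.014 0 0.011 0.008 -0.02 0.5" --pt "0 0 0 0 0 -0.02 0.5" --pt "0 0 0 0 0 -0.01 0.5" --pt "0 0 0 0 0 0 0.5" --pt "0 0 0 0 0 0 0.5"

```text
t: 6.4
eef_pos: [0.5431, -0.1868, 0.1607]
ee_rot: [-3.135, 0.01, -2.777]
force: [0.2, -0.4, -0.5]
width: 0.0596
```

```bash
python3 - <<'E'
from h import *
delta(stpt(FX-.045-.006,FY-.030-.028,.145),Rst)
E
```

```text
t 6.4 pos [ 0.5431 -0.1868  0.1607] dp [-0.0081 -0.004  -0.0157] rv [ 0.0026  0.0113 -0.0102] F [ 0.16 -0.39 -0.53] w 0.0596
```

Call:
play_rows --pt "0.002 0.01 -0.01 -0.008 -0.004 -0.004 0.5" --pt "0 0 0 0 0 0 0.5" --pt "0 0 0 0 0 0 0.5"

```text
t: 6.78
eef_pos: [0.5349, -0.1911, 0.1576]
ee_rot: [-3.14, 0.002, -2.788]
force: [0.1, 0.2, -0.8]
width: 0.0597
```

```bash
python3 - <<'E'
from h import *
delta(stpt(FX-.045-.006,FY-.030-.028,.145),Rst)
E
```

```text
t 6.78 pos [ 0.5349 -0.1911  0.1576] dp [ 0.      0.0003 -0.0126] rv [0.0005 0.0023 0.0006] F [ 0.11  0.24 -0.75] w 0.0597
```

Good. Now feeling downward.

Call:
play_rows --pt "0 0.002 0 0 0 -0.006 0.5" --pt "0 0 0 0 0 -0.006 0.5" --pt "0 0 0 0 0 -0.003 0.5" --pt "0 0 0 0 0 0 0.5"

```text
t: 7.28
eef_pos: [0.5348, -0.1911, 0.1412]
ee_rot: [-3.141, -0.0, -2.788]
force: [-0.4, 0.4, -1.2]
width: 0.0597
```

Call:
play_rows --pt "0 0 0 0 0 -0.002 0.5" --pt "0 0 0 0 0 -0.002 0.5"

```text
t: 7.52
eef_pos: [0.535, -0.1911, 0.1372]
ee_rot: [-3.141, -0.0, -2.788]
force: [0.1, -0.0, -1.4]
width: 0.0595
```

Call:
play_rows --pt "0 0 0 0 0 -0.002 0.5"

```text
t: 7.65
eef_pos: [0.535, -0.1911, 0.1352]
ee_rot: [-3.141, 0.0, -2.788]
force: [-0.2, 2.5, 5.1]
width: 0.0595
```

Call:
play_rows --pt "0 0 0 0 0 0 0.5"

```text
t: 7.78
eef_pos: [0.5351, -0.1911, 0.1353]
ee_rot: [-3.141, 0.0, -2.788]
force: [-0.9, 0.4, 0.6]
width: 0.0594
```

```bash
python3 - <<'E'
from h import *
delta(stpt(FX-.045-.006,FY-.030-.028,.135),Rst)
print(get_state()["moment"])
E
```

```text
t 7.78 pos [ 0.5351 -0.1911  0.1353] dp [-0.0001  0.0004 -0.0003] rv [0.0006 0.0003 0.0006] F [-0.89  0.36  0.64] w 0.0594
[ 0.01730096  0.17131595 -0.03707835]
```

Call:
play_rows --pt "0 0 0 0 0 -0.001 0.5"

```text
t: 7.9
eef_pos: [0.5351, -0.1911, 0.1351]
ee_rot: [-3.141, 0.0, -2.787]
force: [-5.3, 3.4, 12.3]
width: 0.0597
```

Call:
play_rows --pt "0 0 0 0 0 -0.001 0.5"

```text
t: 8.02
eef_pos: [0.5351, -0.1911, 0.1351]
ee_rot: [-3.14, 0.001, -2.787]
force: [-3.6, 3.0, 8.6]
width: 0.0599
```

Call:
play_rows --pt "0 0 0 0 0 0 0.74" --pt "0 0 0 0 0 0 0.74" --pt "0 0 0 0 0 0.01 0.74" --pt "0 0 0 0 0 0.05 0.74"

```text
t: 8.52
eef_pos: [0.5332, -0.1909, 0.1935]
ee_rot: [3.14, -0.005, -2.788]
force: [1.6, 0.3, 1.3]
width: 0.0645
```

Call:
play_rows --pt "0 0 0 0.01 0.05 0.05 1" --pt "-0.022 0.066 -0.011 0.01 0.06 0.02 1" --pt "-0.022 0.066 -0.011 0.01 0.06 0 1" --pt "-0.022 0.066 -0.011 0.01 0.06 0 1" --pt "-0.022 0.066 -0.011 0.01 0.06 0 1" --pt "-0.022 0.066 -0.011 0.01 0.06 0 1" --pt "-0.022 0.066 -0.011 0 0.06 0 1" --pt "0 0 0 0 0.05 0 1" --pt "0 0 0 0 0 0 1"

```text
t: 9.65
eef_pos: [0.5941, 0.2758, 0.2698]
ee_rot: [-3.132, -0.423, -2.861]
force: [0.8, -0.6, 0.8]
width: 0.0881
```

```bash
python3 - <<'E'
from h import *
delta(rackpt(.4925,.1218,.350),Rrack)
p,d=grab_frame("top"); q,e=grab_frame("scene")
cv2.imwrite("pics/p1top.png",p);cv2.imwrite("pics/p1scene.png",q);np.save("pics/p1top.npy",d);np.save("pics/p1scene.npy",e)
a=cv2.resize(p[140:245,255:395],(480,360),interpolation=2);b=cv2.resize(q[140:250,130:240],(320,320),interpolation=2)
b=cv2.copyMakeBorder(b,0,40,0,0,cv2.BORDER_CONSTANT);cv2.imwrite("pics/h4.png",np.hstack([a,b]))
E
```

```text
t 9.65 pos [0.5941 0.2758 0.2698] dp [-0.0607  0.0092 -0.1511] rv [ 0.009  -0.0004  0.0016] F [ 0.79 -0.57  0.84] w 0.0881
```

View pics/h4.png

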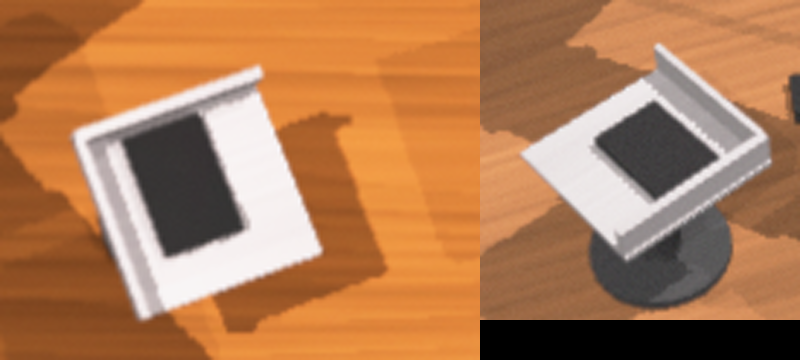

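The first plate lies flat on the platform (crop (185,185)), square to the fences, close to the far one and short of the left one. Now the second plate.

Call:
play_rows --pt "0.009 0 0.001 -0.03 0.009 -0.05 1" --pt "0 0 0 -0.03 0 -0.05 1" --pt "0 0 0 0 0 -0.035 1" --pt "0 0 0 0 0 -0.01 1" --pt "0 0 0 0 0 0 1"

```text
t: 10.38
eef_pos: [0.535, 0.2755, 0.1275]
ee_rot: [3.141, -0.412, -2.865]
force: [0.2, -0.1, 1.0]
width: 0.0876
```

```bash
python3 - <<'E'
from h import *
delta(rackpt(.4925,.1218,.330),Rrack)
delta(rackpt(.4925,.1218,.310),Rrack)
E
```

```text
t 10.38 pos [0.535  0.2755 0.1275] dp [-0.0094  0.0073 -0.027 ] rv [-0.0027  0.0074  0.0093] F [ 0.22 -0.15  1.03] w 0.0876
t 10.38 pos [0.535  0.2755 0.1275] dp [-0.0172  0.005  -0.0452] rv [-0.0027  0.0074  0.0093] F [ 0.22 -0.15  1.03] w 0.0876
```

Call:
play_rows --pt "-0.003 0.007 0.009 -0.007 0.007 -0.015 1" --pt "0 0 0 -0.003 0 -0.01 1" --pt "0 0 0 -0.002 0 -0.004 1" --pt "0 0 0 0 0 0 1"

```text
t: 10.88
eef_pos: [0.5242, 0.2834, 0.0995]
ee_rot: [3.14, -0.416, -2.855]
force: [-0.5, 0.0, 0.6]
width: 0.0875
```

```bash
python3 - <<'E'
from h import *
delta(rackpt(.4925,.1218,.310),Rrack)
E
```

```text
t 10.88 pos [0.5242 0.2834 0.0995] dp [-0.0064 -0.003  -0.0173] rv [-0.0022  0.004   0.0003] F [-0.5   0.01  0.64] w 0.0875
```

Call:
play_rows --pt "-0.002 0.004 0 -0.004 -0.002 -0.01 1" --pt "0 0 0 -0.002 -0.001 -0.006 1" --pt "0 0 0 0 0 0 1"

```text
t: 11.25
eef_pos: [0.5179, 0.2802, 0.0826]
ee_rot: [3.141, -0.42, -2.856]
force: [-0.9, -0.3, 0.7]
width: 0.0875
```

```bash
python3 - <<'E'
from h import *
delta(rackpt(.4925,.1218,.310),Rrack)
E
```

```text
t 11.25 pos [0.5179 0.2802 0.0826] dp [-0.0001  0.0002 -0.0004] rv [-0.0003  0.      0.0003] F [-0.88 -0.34  0.74] w 0.0875
```

Call:
play_rows --pt "0 0 0 0 0 0 0.5" --pt "0 0 0 0 0 0 0.5" --pt "0 0 0 0 0 0 0.5" --pt "0 0 0 0 0 0 0.5"

```text
t: 11.75
eef_pos: [0.5183, 0.2804, 0.0831]
ee_rot: [3.141, -0.419, -2.856]
force: [-0.2, -0.3, -1.5]
width: 0.0596
```

Call:
play_rows --pt "0 0 0 0.004 0.001 0.009 0.5" --pt "0 0 0 0.008 0.002 0.018 0.5" --pt "0 0 0 0.012 0.004 0.027 0.5" --pt "0 0 0 0.016 0.005 0.037 0.5" --pt "0 0 0 0 0 0.05 0.5" --pt "0 0 0 0 0 0.03 0.5" --pt "0 0 0 0 0 0 0.5"

```text
t: 12.62
eef_pos: [0.5605, 0.2919, 0.2623]
ee_rot: [-3.141, -0.418, -2.857]
force: [0.1, -0.0, -1.3]
width: 0.0598
```

```bash
python3 - <<'E'
from h import *
delta(np.array([.5351,-.1911,.20]),Rst)
p,d=grab_frame("top"); q,d=grab_frame("scene")
a=cv2.resize(p[120:260,60:240],(463,360));b=cv2.resize(q[50:230,240:420],(337,337))
b=cv2.copyMakeBorder(b,0,23,0,0,cv2.BORDER_CONSTANT);cv2.imwrite("pics/h5.png",np.hstack([a,b]))
E
```

```text
t 12.62 pos [0.5605 0.2919 0.2623] dp [-0.0254 -0.483  -0.0623] rv [ 0.1318 -0.3964  0.0683] F [ 0.05 -0.01 -1.27] w 0.0598
```

View pics/h5.png

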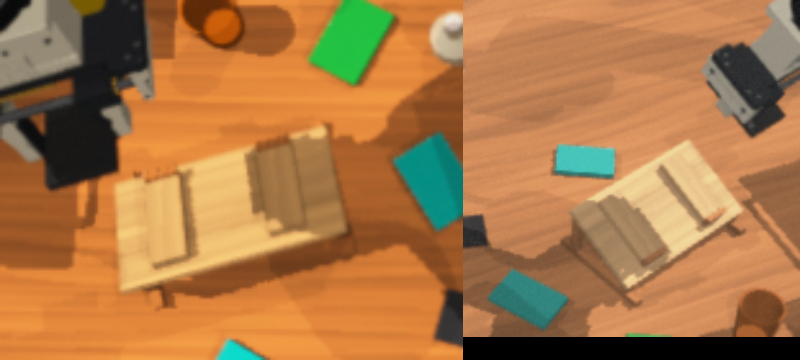

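The second plate is held at (80,145) and both bays are empty. To the stand.

Call:
play_rows --pt "0.016 -0.049 0.008 0.0 -0.06 0 0.5" --pt "0.016 -0.049 0.008 0.0 -0.06 0 0.5" --pt "0.016 -0.049 0.008 -0.005 -0.06 0 0.5" --pt "0.016 -0.049 0.008 -0.005 -0.06 0 0.5" --pt "0.016 -0.049 0.008 -0.005 -0.06 0 0.5" --pt "0.016 -0.049 0.008 -0.005 -0.06 0 0.5" --pt "0.016 -0.049 0.008 -0.005 -0.06 0 0.5" --pt "0.016 -0.049 0.008 0 -0.05 -0.01 0.5" --pt "0 0 0 0 -0.01 -0.02 0.5" --pt "0 0 0 0 0 0 0.5" --pt "0 0 0 0 0 0 0.5"

```text
t: 14.1
eef_pos: [0.5227, -0.2028, 0.2124]
ee_rot: [-3.138, -0.024, -2.79]
force: [1.0, -0.6, -0.2]
width: 0.0595
```

```bash
python3 - <<'E'
from h import *
delta(np.array([.5351,-.1911,.16]),Rst)
E
```

```text
t 14.1 pos [ 0.5227 -0.2028  0.2124] dp [ 0.0124  0.0117 -0.0524] rv [ 0.0115 -0.0212  0.0024] F [ 0.96 -0.57 -0.22] w 0.0595
```

Call:
play_rows --pt "0.011 -0.021 0.002 0.006 0.006 -0.02 0.5" --pt "0 0 0 0.003 0.004 -0.02 0.5" --pt "0 0 0 0 0 0 0.5" --pt "0 0 0 0 0 0 0.5"

```text
t: 14.6
eef_pos: [0.5343, -0.1892, 0.1741]
ee_rot: [-3.14, 0.002, -2.782]
force: [0.6, -0.2, -1.2]
width: 0.0597
```

```bash
python3 - <<'E'
from h import *
delta(np.array([.5351,-.1911,.16]),Rst)
E
```

```text
t 14.6 pos [ 0.5343 -0.1892  0.1741] dp [ 0.0008 -0.0019 -0.0141] rv [ 0.0009  0.0025 -0.0055] F [ 0.64 -0.23 -1.22] w 0.0597
```

Call:
play_rows --pt "0.001 0.002 -0.005 0.001 -0.002 -0.01 0.5" --pt "0 0 0 0 0 -0.008 0.5" --pt "0 0 0 0 0 -0.004 0.5" --pt "0 0 0 0 0 0 0.5"

```text
t: 15.1
eef_pos: [0.536, -0.1912, 0.1521]
ee_rot: [-3.141, 0.002, -2.787]
force: [-0.3, -0.9, -1.4]
width: 0.0597
```

```bash
python3 - <<'E'
from h import *
delta(np.array([.5351,-.1911,.145]),Rst)
E
```

```text
t 15.1 pos [ 0.536  -0.1912  0.1521] dp [-0.0009  0.0001 -0.0071] rv [ 0.      0.0022 -0.0005] F [-0.27 -0.86 -1.45] w 0.0597
```

Call:
play_rows --pt "0 0.002 0 -0.001 0 -0.003 0.5" --pt "0 0 0 0 0 -0.002 0.5"

```text
t: 15.35
eef_pos: [0.535, -0.1914, 0.1471]
ee_rot: [-3.141, 0.0, -2.787]
force: [0.3, -0.1, -1.2]
width: 0.0597
```

Call:
play_rows --pt "0 0 0 0 0 -0.0015 0.5"

```text
t: 15.48
eef_pos: [0.5351, -0.1914, 0.1462]
ee_rot: [-3.141, 0.001, -2.786]
force: [-4.5, 4.1, 13.3]
width: 0.0599
```

Call:
play_rows --pt "0 0 0 0 0 -0.001 0.5"

```text
t: 15.6
eef_pos: [0.5351, -0.1914, 0.1463]
ee_rot: [-3.141, 0.001, -2.786]
force: [-4.4, 2.7, 8.3]
width: 0.0597
```

Call:
play_rows --pt "0 0 0 0 0 0 0.74" --pt "0 0 0 0 0 0 0.74" --pt "0 0 0 0 0 0 0.74" --pt "0 0 0 0 0 -0.004 0.74" --pt "0 0 0 0 0 -0.004 0.74" --pt "0 0 0 0 0 -0.001 0.74"

```text
t: 16.35
eef_pos: [0.5356, -0.1915, 0.1369]
ee_rot: [-3.14, 0.002, -2.786]
force: [-0.8, 0.5, 0.2]
width: 0.0648
```

```bash
python3 - <<'E'
from h import *
delta(np.array([.5351,-.1911,.1365]),Rst)
E
```

```text
t 16.35 pos [ 0.5356 -0.1915  0.1369] dp [-0.0005  0.0004 -0.0004] rv [ 0.0009  0.0024 -0.0012] F [-0.76  0.5   0.22] w 0.0648
```

Tips are clear of the platform. Closing gently on both plates to square the pile.

Call:
play_rows --pt "0 0 0 0 0 0 0.5" --pt "0 0 0 0 0 0 0.5" --pt "0 0 0 0 0 0 0.5" --grip_force 12

```text
t: 16.73
eef_pos: [0.5355, -0.1914, 0.1367]
ee_rot: [-3.14, 0.002, -2.786]
force: [0.1, -0.5, -0.2]
width: 0.0597
```

Call:
play_rows --pt "0 0 0 0.0028 0.001 0 0.5" --pt "0 0 0 0.0019 0.0007 0 0.5"

```text
t: 16.98
eef_pos: [0.5396, -0.1899, 0.1367]
ee_rot: [-3.14, 0.0, -2.786]
force: [-1.9, -0.9, 1.4]
width: 0.0601
```

Call:
play_rows --pt "0 0 0 0.0019 0.0007 0 0.5"

```text
t: 17.1
eef_pos: [0.5399, -0.1897, 0.1367]
ee_rot: [-3.141, -0.003, -2.786]
force: [-8.9, -4.4, 6.7]
width: 0.0599
```

Call:
play_rows --pt "0 0 0 0 0 0 0.74" --pt "0 0 0 0 0 0 0.74" --pt "0 0 0 0 0 0.01 0.74" --pt "0 0 0 0 0 0.03 0.5" --pt "0 0 0 -0.03 -0.011 0.01 0.3" --pt "0 0 0 -0.032 -0.012 0 0.3" --pt "0 0 0 0 0 0 0.3" --pt "0 0 0 0 0 0 0.3"

```text
t: 18.1
eef_pos: [0.4805, -0.2128, 0.1923]
ee_rot: [-3.137, 0.004, -2.785]
force: [-0.1, 0.2, -0.3]
width: 0.0271
```

```bash
python3 - <<'E'
from h import *
print(np.array([.5399,-.1897,0])@np.c_[sa,sb], FX-.045,FY-.058)
delta(np.array([.5399,-.1897,.1365])-.066*sa,Rst)
p,d=grab_frame("top"); q,e=grab_frame("scene")
a=cv2.resize(p[140:245,255:395],(400,300),interpolation=2);b=cv2.resize(q[100:260,100:260],(400,400),interpolation=2)
a=cv2.copyMakeBorder(a,0,100,0,0,cv2.BORDER_CONSTANT);cv2.imwrite("pics/h6.png",np.hstack([a,b]))
E
```

```text
[ 0.44048016 -0.36531538] 0.4415 -0.3646
t 18.1 pos [ 0.4805 -0.2128  0.1923] dp [-0.0025  0.0002 -0.0558] rv [ 0.0026  0.0052 -0.0025] F [-0.11  0.21 -0.25] w 0.0271
```

View pics/h6.png

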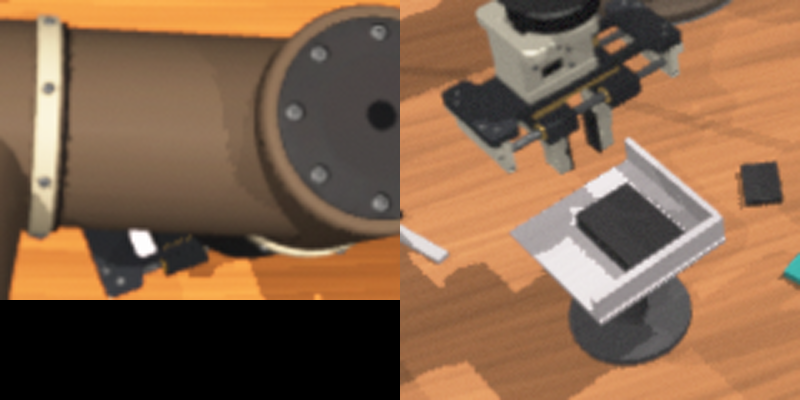

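The pile looks square and flat at crop (630,225). Descending behind its near short end.

Call:
play_rows --pt "0.003 0.005 -0.002 -0.002 0 -0.025 0.3" --pt "0 0 0 0 0 -0.018 0.3" --pt "0 0 0 0 0 -0.008 0.3" --pt "0 0 0 0 0 0 0.3" --pt "0 0 0 0 0 0 0.3"

```text
t: 18.82
eef_pos: [0.4816, -0.2118, 0.1398]
ee_rot: [3.141, -0.0, -2.784]
force: [0.4, -1.2, 0.1]
width: 0.0262
```

```bash
python3 - <<'E'
from h import *
delta(np.array([.5399,-.1897,.1365])-.066*sa,Rst)
E
```

```text
t 18.82 pos [ 0.4816 -0.2118  0.1398] dp [-0.0036 -0.0008 -0.0033] rv [ 0.     -0.0004 -0.003 ] F [ 0.37 -1.19  0.05] w 0.0262
```

Call:
play_rows --pt "0 0 -0.003 0 0 -0.003 0.3" --pt "0 0 0 0.0028 0.001 0 0.3" --pt "0 0 0 0.0019 0.0007 0 0.3"

```text
t: 19.2
eef_pos: [0.4873, -0.2101, 0.1379]
ee_rot: [-3.141, 0.002, -2.787]
force: [0.5, -1.1, -0.4]
width: 0.0263
```

Call:
play_rows --pt "0 0 0 0.0019 0.0007 0 0.3"

```text
t: 19.32
eef_pos: [0.489, -0.2094, 0.138]
ee_rot: [-3.141, 0.001, -2.787]
force: [-2.5, -0.4, 0.8]
width: 0.0264
```

Call:
play_rows --pt "0 0 0 0.0014 0.0005 0 0.3"

```text
t: 19.45
eef_pos: [0.4894, -0.2092, 0.1379]
ee_rot: [-3.141, -0.001, -2.787]
force: [-6.6, -3.2, 4.3]
width: 0.0266
```

Call:
play_rows --pt "0 0 0 0.0014 0.0005 0 0.3"

```text
t: 19.58
eef_pos: [0.4895, -0.2092, 0.1379]
ee_rot: [3.141, -0.004, -2.788]
force: [-6.9, -3.1, 5.1]
width: 0.0263
```

Call:
play_rows --pt "0 0 0 -0.005 -0.002 0 0.3" --pt "0 0 0 -0.005 -0.002 0.02 0.3" --pt "0 0 0 0 0 0.05 0.4" --pt "0 0 0.175 0 -0.02 0 0.4" --pt "0 0 0.175 0.02 -0.02 0 0.4" --pt "0 0 0.175 0.02 0 0 0.4" --pt "0 0 0.175 0.02 0 0 0.4" --pt "0 0 0.175 0 0 0 0.4" --pt "0 0 0.175 0 0 0 0.4" --pt "0 0 0.175 0 0 0 0.4" --pt "0 0 0.175 0 0 0 0.4" --pt "0 0 0.175 0 0 0 0.4"

```text
t: 21.08
eef_pos: [0.5438, -0.2541, 0.2108]
ee_rot: [-3.132, 0.002, -1.162]
force: [0.3, -0.1, -0.2]
width: 0.0352
```

Call:
play_rows --pt "0 0 0 0 0 0 0.4" --pt "0 0 0 0 0 0 0.4"

```text
t: 21.32
eef_pos: [0.5441, -0.254, 0.2108]
ee_rot: [-3.131, 0.002, -1.166]
force: [-0.7, -0.1, -0.0]
width: 0.0348
```

```bash
python3 - <<'E'
from h import *
R90=np.c_[-sb,-sa,[0,0,-1.]]
C=np.array([.5406,-.190,.138])
delta(C-.049*sb,R90);print(get_state()["q"].round(2))
E
```

```text
t 21.32 pos [ 0.5441 -0.254   0.2108] dp [ 0.0135  0.0181 -0.0728] rv [-0.0055  0.0092 -0.0499] F [-0.69 -0.14 -0.05] w 0.0348
[-0.12  0.25 -0.2  -0.01 -1.11  0.52]
```

Call:
play_rows --pt "-0.005 0.009 -0.05 0.013 0.018 -0.02 0.4" --pt "0 0 0 0 0 0 0.4" --pt "0 0 0 0 0 0 0.4"

```text
t: 21.7
eef_pos: [0.5577, -0.2361, 0.1912]
ee_rot: [-3.14, -0.001, -1.225]
force: [-0.0, -0.4, 0.4]
width: 0.0349
```

```bash
python3 - <<'E'
from h import *
R90=np.c_[-sb,-sa,[0,0,-1.]]
C=np.array([.5406,-.190,.1375])
delta(C-.050*sb,R90)
q,e=grab_frame("scene")
b=cv2.resize(q[100:260,100:260],(500,500),interpolation=2)
cv2.imwrite("pics/h7.png",b)
E
```

```text
t 21.7 pos [ 0.5577 -0.2361  0.1912] dp [ 0.0003 -0.0008 -0.0537] rv [-0.0001  0.0018  0.0087] F [-0.05 -0.42  0.39] w 0.0349
```

View pics/h7.png

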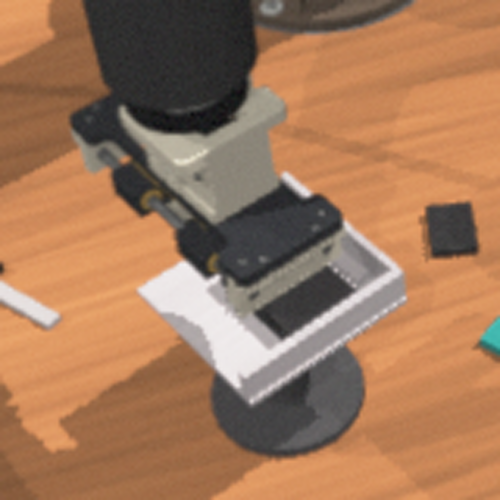

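The jaws stand beside the pile on its open side. Descending, then pushing toward the left fence in small steps.

Call:
play_rows --pt "0 0 0.008 0 -0.001 -0.02 0.4" --pt "0 0 0 0 0 -0.02 0.4" --pt "0 0 0 0 0 -0.01 0.4" --pt "0 0 0 0 0 0 0.4" --pt "0 0 0 0 0 0 0.4"

```text
t: 22.38
eef_pos: [0.5584, -0.239, 0.1435]
ee_rot: [-3.135, -0.003, -1.219]
force: [0.0, -0.6, -0.3]
width: 0.035
```

```bash
python3 - <<'E'
from h import *
R90=np.c_[-sb,-sa,[0,0,-1.]]
C=np.array([.5406,-.190,.1375])
delta(C-.050*sb,R90)
E
```

```text
t 22.38 pos [ 0.5584 -0.239   0.1435] dp [-0.0004  0.0021 -0.006 ] rv [0.0009 0.0073 0.0032] F [ 0.03 -0.65 -0.27] w 0.035
```

Call:
play_rows --pt "0.001 0.007 0.003 0 0 -0.006 0.4" --pt "0 0 0 0 0 0 0.4" --pt "0 0 0 -0.001 0.0028 0 0.4" --pt "0 0 0 -0.0014 0.0038 0 0.4" --pt "0 0 0 -0.0014 0.0038 0 0.4"

```text
t: 23.0
eef_pos: [0.5551, -0.2282, 0.1385]
ee_rot: [-3.14, -0.001, -1.216]
force: [-0.1, 0.0, -0.1]
width: 0.0351
```

```bash
python3 - <<'E'
from h import *
R90=np.c_[-sb,-sa,[0,0,-1.]]
C=np.array([.5406,-.190,.1375])
delta(C-.0395*sb+.028*sb,R90)
E
```

```text
t 23.0 pos [ 0.5551 -0.2282  0.1385] dp [-0.0105  0.0274 -0.001 ] rv [0.0001 0.0019 0.0002] F [-0.07  0.01 -0.09] w 0.0351
```

Call:
play_rows --pt "0 0.001 0 -0.0011 0.003 -0.0005 0.4" --pt "0 0 0 -0.0011 0.003 0 0.4" --pt "0 0 0 -0.0011 0.003 0 0.4" --pt "0 0 0 -0.0011 0.003 0 0.4" --pt "0 0 0 -0.0011 0.003 0 0.4"

```text
t: 23.62
eef_pos: [0.5495, -0.2126, 0.1386]
ee_rot: [-3.14, -0.002, -1.216]
force: [0.8, -0.9, 0.2]
width: 0.035
```

Call:
play_rows --pt "0 0 0 -0.0011 0.003 0 0.4" --pt "0 0 0 -0.0011 0.003 0 0.4"

```text
t: 23.88
eef_pos: [0.5472, -0.2062, 0.1386]
ee_rot: [-3.14, -0.002, -1.216]
force: [0.7, -1.1, 0.0]
width: 0.0351
```

```bash
python3 - <<'E'
from h import *
R90=np.c_[-sb,-sa,[0,0,-1.]]
C=np.array([.5406,-.190,.1375])
delta(C-.0395*sb+.028*sb,R90)
E
```

```text
t 23.88 pos [ 0.5472 -0.2062  0.1386] dp [-0.0026  0.0054 -0.0011] rv [ 0.0013  0.0019 -0.0003] F [ 0.7  -1.09  0.02] w 0.0351
```

Call:
play_rows --pt "0 0 0 -0.0008 0.002 0 0.4"

```text
t: 24.0
eef_pos: [0.5463, -0.2039, 0.1386]
ee_rot: [-3.14, -0.002, -1.216]
force: [0.9, -1.7, 0.1]
width: 0.035
```

Call:
play_rows --pt "0 0 0 -0.0008 0.002 0 0.4"

```text
t: 24.12
eef_pos: [0.5456, -0.2021, 0.1387]
ee_rot: [-3.14, -0.003, -1.216]
force: [2.3, -12.7, -1.7]
width: 0.0356
```

Call:
play_rows --pt "0 0 0 -0.0005 0.0014 0 0.4"

```text
t: 24.25
eef_pos: [0.5457, -0.2021, 0.1392]
ee_rot: [-3.14, -0.005, -1.216]
force: [1.7, -13.3, -0.1]
width: 0.035
```

Call:
play_rows --pt "0 0 0 -0.0005 0.0014 0 0.4"

```text
t: 24.38
eef_pos: [0.5457, -0.2022, 0.1397]
ee_rot: [-3.14, -0.008, -1.216]
force: [1.1, -9.9, -1.8]
width: 0.0352
```

It stopped against the left fence at about 13 N. Backing off and lifting clear to look.

Call:
play_rows --pt "0 0.006 0 0.002 -0.006 0 0.4" --pt "0 0 0 0.002 -0.006 0.0 0.4" --pt "0 0 0 0.005 -0.015 0.05 0.4" --pt "0 0 0 -0.03 -0.04 0.05 0.4" --pt "0 0 0 -0.05 -0.05 0.02 0.4" --pt "0 0 -0.175 -0.03 -0.06 0 0.4" --pt "0 0 -0.175 -0.03 -0.06 0 0.4" --pt "0 0 -0.175 0 -0.06 0 0.4" --pt "0 0 -0.175 0 0 0 0.4"

```text
t: 25.5
eef_pos: [0.425, -0.486, 0.2543]
ee_rot: [3.137, -0.002, -1.933]
force: [0.2, 0.7, -0.4]
width: 0.0349
```

```bash
python3 - <<'E'
from h import *
p,d=grab_frame("top"); q,e=grab_frame("scene")
cv2.imwrite("pics/p2top.png",p);cv2.imwrite("pics/p2scene.png",q);np.save("pics/p2top.npy",d);np.save("pics/p2scene.npy",e)
a=cv2.resize(p[145:240,265:360],(400,400),interpolation=2);b=cv2.resize(q[145:245,135:235],(400,400),interpolation=2)
cv2.imwrite("pics/h8.png",np.hstack([a,b]))
E
```

```text
(no output)
```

View pics/h8.png

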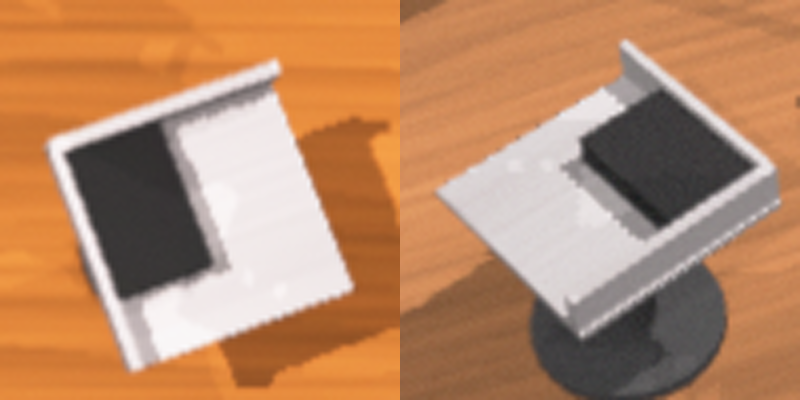

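The pile sits in the corner: top crop (140,210) is flush with the left and far fences, and the scene crop shows both layers aligned. One more gentle push toward the far fence, in case the side push dragged a plate.

Call:
play_rows --pt "0 0 -0.175 0 0.05 0 0.08" --pt "0 0 -0.175 0.01 0.05 0 0.08" --pt "0 0 -0.175 0.01 0.06 0 0.08" --pt "0 0 -0.175 0.01 0.06 0 0.08" --pt "0 0 -0.15 0.01 0.06 -0.02 0.08" --pt "0 0 0 0 0.01 -0.02 0.08" --pt "0 0 0 0 0 0 0.08" --pt "0 0 0 0 0 0 0.08"

```text
t: 26.6
eef_pos: [0.465, -0.1922, 0.2164]
ee_rot: [3.136, 0.005, -2.739]
force: [-0.6, -0.2, -0.2]
width: 0.0069
```

```bash
python3 - <<'E'
from h import *
delta(np.array([.5319,-.165,.137])-.066*sa,Rst)
E
```

```text
t 26.6 pos [ 0.465  -0.1922  0.2164] dp [ 0.005   0.0043 -0.0794] rv [-0.0065  0.0023 -0.0484] F [-0.59 -0.23 -0.15] w 0.0069
```

Call:
play_rows --pt "-0.006 0.002 -0.048 0.003 0.004 -0.02 0.08" --pt "0 0 0 0 0 -0.02 0.08" --pt "0 0 0 0 0 0 0.08" --pt "0 0 0 0 0 0 0.08"

```text
t: 27.1
eef_pos: [0.47, -0.1912, 0.1795]
ee_rot: [-3.139, 0.005, -2.786]
force: [0.2, -0.0, -0.7]
width: 0.007
```

```bash
python3 - <<'E'
from h import *
delta(np.array([.5319,-.165,.137])-.066*sa,Rst)
E
```

```text
t 27.1 pos [ 0.47   -0.1912  0.1795] dp [ 0.      0.0033 -0.0425] rv [ 0.0008  0.0054 -0.0013] F [ 0.18 -0.01 -0.72] w 0.007
```

Call:
play_rows --pt "0 0.005 0 0 0.002 -0.02 0.08" --pt "0 0 0 -0.001 0 -0.014 0.08" --pt "0 0 0 0 0 -0.004 0.08" --pt "0 0 0 0 0 0 0.08" --pt "0 0 0 0 0 0 0.08"

```text
t: 27.72
eef_pos: [0.4712, -0.1907, 0.1444]
ee_rot: [-3.138, 0.005, -2.785]
force: [-0.6, 0.1, 0.3]
width: 0.007
```

```bash
python3 - <<'E'
from h import *
delta(np.array([.5319,-.165,.137])-.066*sa,Rst)
delta(np.array([.4895,-.2092,.137])+.028*sb,Rst)
E
```

```text
t 27.73 pos [ 0.4712 -0.1907  0.1444] dp [-0.0012  0.0028 -0.0074] rv [ 0.0019  0.0064 -0.0018] F [-0.61  0.13  0.34] w 0.007
t 27.73 pos [ 0.4712 -0.1907  0.1444] dp [ 0.0086  0.0078 -0.0074] rv [ 0.0019  0.0064 -0.0018] F [-0.61  0.13  0.34] w 0.007
```

Call:
play_rows --pt "0.002 0.006 -0.002 0 0.001 -0.006 0.08" --pt "0 0 0 0 0 0 0.08" --pt "0 0 0 0.0028 0.001 0 0.08" --pt "0 0 0 0.0028 0.001 0 0.08"

```text
t: 28.22
eef_pos: [0.4775, -0.1876, 0.1388]
ee_rot: [-3.141, 0.001, -2.787]
force: [-0.9, -0.5, -1.0]
width: 0.007
```

Call:
play_rows --pt "0 0 0 0.0019 0.0007 0 0.08"

```text
t: 28.35
eef_pos: [0.4797, -0.1868, 0.1388]
ee_rot: [-3.141, 0.001, -2.787]
force: [0.9, 0.1, -0.5]
width: 0.0069
```

Call:
play_rows --pt "0 0 0 0.0014 0.0005 0 0.08"

```text
t: 28.48
eef_pos: [0.481, -0.1863, 0.1388]
ee_rot: [-3.141, 0.001, -2.787]
force: [-4.2, -2.3, 3.0]
width: 0.0069
```

Call:
play_rows --pt "0 0 0 0.0014 0.0005 0 0.08"

```text
t: 28.6
eef_pos: [0.4811, -0.1862, 0.1388]
ee_rot: [3.141, -0.002, -2.787]
force: [-7.4, -4.7, 6.7]
width: 0.0072
```

This contact lies at the same distance along the far-fence direction as before (0.3866 m), so nothing had dragged. Backing off.

Call:
play_rows --pt "0 0 0 -0.006 -0.002 0 0.08" --pt "0 0 0 -0.006 -0.002 0 0.08" --pt "0 0 0 -0.01 -0.004 0.04 0.08" --pt "0 0 0 -0.01 -0.05 0.05 0.08" --pt "0 0 0 -0.01 -0.06 0.02 0.5" --pt "0 0 0 -0.01 -0.06 0 0.5" --pt "0 0 0 0 -0.06 0 0.5" --pt "0 0 0 0 -0.06 0 0.5" --pt "0 0 0 0 0 0 0.5" --pt "0 0 0 0 0 0 0.5"

```text
t: 29.85
eef_pos: [0.4264, -0.4868, 0.2472]
ee_rot: [-3.137, 0.003, -2.784]
force: [0.2, 0.8, 0.5]
width: 0.044
```

```bash
python3 - <<'E'
from h import *
p,d=grab_frame("top"); q,e=grab_frame("scene")
a=cv2.resize(p[145:240,265:360],(400,400),interpolation=2);b=cv2.resize(q[145:245,135:235],(400,400),interpolation=2)
cv2.imwrite("pics/h9.png",np.hstack([a,b])); cv2.imwrite("pics/p3top.png",p)
# change elsewhere vs start
o=cv2.imread("pics/top0.png")
for nm,box in (("bulb",(222,120,28,28)),("jar",(128,110,30,30)),("collar",(260,114,22,20)),("offcut",(226,228,26,30)),("caliper",(355,250,48,65))):
    x,y,w,h=box;print(nm,cv2.absdiff(p[y:y+h,x:x+w],o[y:y+h,x:x+w]).mean().round(1))
# pile top
W=cloud("top",d);m=cv2.erode((p.max(2)<75).astype(np.uint8),np.ones((3,3)))>0
S=np.zeros(m.shape,bool);S[160:225,272:335]=1;P=W[m&S];ab=P[:,:2]@np.c_[sa,sb][:2]
print("pile z",np.median(P[:,2]),"centre ab",((ab.max(0)+ab.min(0))/2).round(4),"size",np.ptp(ab,axis=0).round(4),"expected",FX-.045,FY-.03)
E
```

```text
bulb 9.7
jar 9.0
collar 9.1
offcut 7.8
caliper 80.7
pile z 0.14312950993522805 centre ab [ 0.4181 -0.2745] size [0.1295 0.1745] expected 0.4415 -0.3366
```

View pics/h9.png

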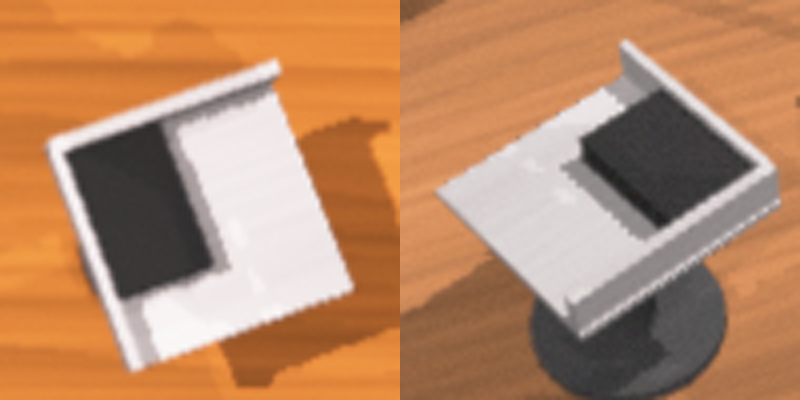

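View pics/p3top.png

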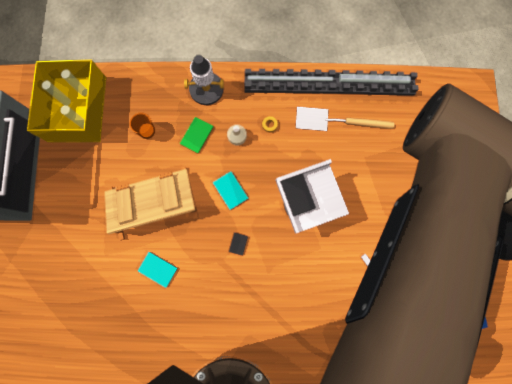

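The final view shows the pile (top (298,195)) tight in the corner and the bench items in place. The caliper is hidden under the arm, which stayed high there. The pile-extent number is unusable because dark shadow pixels got into the mask. Handing in.

```bash
python3 -c "
from station import *
print(job_done())"
```

```text
the job is handed in; nothing more can be done
None
```

Both full-size graphite plates are stacked flat on the stand's platform, square in the fence corner. I handed the job in at about 30 s of the 72 s allowed.

**What I did:**
- I lifted each plate off the rack along its own normal.
- I felt for the platform (contact with the TCP at z = 0.135 m) and laid the second plate on the first. Forces stayed around 8–13 N.
- I squeezed the pile gently to align it, then pushed it against the far fence at about 7–9 N and the left fence at about 13 N.

**What the last checks showed:**
- **Far fence:** a repeat push met the pile at the same distance (0.3866 m), so it had not moved.
- **Pile:** depth puts its top at z ≈ 0.143 m, which is two plates on a platform near 0.122 m. Both pictures show it flush in the corner with the layers aligned.
- **Bench:** the bulb, jar, collar and offcut look unmoved.

**Checks that failed or disagreed:**
- **Pile position by image:** dark shadow pixels spoiled the automatic extent measurement, so I ignored it. The fit in the corner rests on the contact forces and the pictures.
- **Caliper:** the arm hid it in the last picture, so it was not checked. The arm passed well above it.

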